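Reset a tripped hotplate stirrer and set its speed dial by clicks

ROBOT

A 6-joint arm with a two-finger parallel gripper is mounted at the origin on a cart in front of the work surface, level with it; the furniture and walls round the work are solid. World frame = base frame: x ahead of the robot, y to its left, z up, the work surface at z = 0. Lengths are in m, angles in rad, forces in N, time in s.
With the tool pointing down it reaches from about 0.425 to 0.925 m from the base axis. Payload 12.5 kg.
Tool frame: the origin (TCP) lies midway between the tips of the shut fingers; the grasp point (between the pads) lies 19 mm behind it; z points along the fingers, x is the direction in which the jaws open and shut, and the axes are right-handed (so a half turn about z gives the same grasp; the last joint's range is limited). The gripper opens to 85 mm and grips with 20 to 120 N. Pads are 22 mm wide; open, the fingers measure 114 mm over their backs; the gripper's body (76 mm by 85 mm) begins 54 mm behind the grasp point. The pads swing forward as they close: fully open they stand 13 mm farther back than shut.
Start: joints at [-1.414, 0.491, 1.559, -0, 1.092, -0.106], TCP at [0.162, -0.604, 0.231] pointing down, gripper open.
Joint ranges: [-3.1, 3.1], [-0.84, 2.19], [0.05, 2.79], [-1.13, 4.28], [0.06, 2.93], [-2.69, 2.69]. Speed limits (rad/s): [2.22, 2.22, 2.79, 3.14, 3.14, 3.14].

INTERFACE

Orientations are given as a 3x3 rotation matrix whose columns are the frame's x, y, z axes.
In Python, from station import r gives the robot as it stands.
- The arm moves only by the shell command python3 -m crank 'ROWS' [FORCE]. ROWS is text: rows parted by semicolons, each of 5 numbers parted by spaces: the shift along the tool's x, y, z in cm, then the turn about the tool's z in rad, then the opening in per cent of the stroke, from 0 (shut) to 100 (fully open). In form: dx dy dz twist fingers; .... A call has 1 to 20 rows; each row shifts and turns the commanded pose from where the row before left it, along the tool's axes as they then stand; what a row does not reach is not made up. A row lasts 1/12 s, in which the tool goes at most 41.7 mm and 7.16 degrees, less where a joint would pass 70% of its speed; a pose out of reach is approached as far as the arm can. A call is refused whole if a number of a shift passes 4.17 or a number of a turn 0.125, either way. A call with a gripper value outside its range is refused whole. The fingers move at their own pace and stop on an object; FORCE is the grip in N (left out, the last holds). Time passes only in rows, so rows that do not move let the fingers close. It gives the time, the measured TCP pose, the force and the opening at its end, in the units of the state.
- r.sense(): the state, without advancing time (a new reading comes with each control period).
- r.capture(name): name is "scene" or "side" or "wrist"; returns a dict with "color" (480x640x3 uint8, red, green, blue), "fx", "fy", "cx", "cy" (pixels), "origin" and "attitude" of the camera in the world. Camera axes: x right, y down, z forward; pixel columns grow to the right and rows downward; lengths in m; the calibration is good to about 2 mm. A picture is of the moment at which its call begins. There is no depth.
- r.hand_in(): hands the job in, once; it reports no verdict.
The state is a dict: "clock": time; "qpos": joint angles; "joint_velocities": joint speeds; "effort": joint torques, N m; "position": TCP position; "orientation": TCP orientation; "ft_force": force on the tool from outside, world axes, zero at the start; "wrist_torque": the same for the moment, N m; "grip_width": finger opening in m.
Only numpy, scipy, OpenCV 4.12 (cv2) and the standard library are available. Lean on these libraries where they do the work, as an engineer would, in place of code of your own. Each camera call takes 0.05 s, during which the arm holds its last target. There are 200 camera calls.

TASK

The hotplate stirrer has tripped and its restart lock only lets go at off. Turn the black lever dial on its front panel anticlockwise all the way back to the off stop, then turn it clockwise to the fifth click from off and leave it resting in that click. Leave the small round heat knob as it is and the beaker standing undisturbed on the plate.

Things in the scene. Friction and masses are not known exactly. Their poses are not given: they have to be found in the camera images.
- stirrer: White hotplate stirrer fixed on the bench, 300 (x) x 240 (y) x 60 mm high; origin at the centre of its underside; its own +x points to its rear, away from the robot, +y left, z up. Yaw varies. The grey front panel, 60 mm above the bench, carries the lever dial on the right (80 mm in front of the origin, 45 mm right) and the heat knob on the left (80 mm in front, 85 mm left).
- plate_center (a point): Centre of the top of the square ceramic plate, 150 x 160 mm, behind the panel, 69 mm above the bench.
- dial_center (a point): Point on the vertical axis of the lever dial, level with the top of its round foot (68 mm above the bench). The foot is a black disc 52 mm across and 8 mm high; over it stands a hub 28 mm across, its top 92 mm above the bench.
- lever_tip (a point): Top of the lever's outer end: 50 mm from the dial's axis, 92 mm above the bench, with a white line on top. The lever is a straight black bar 12 mm wide, radial from the hub (a 20 mm stub shows on the other side). Its flanks, 68 to 92 mm above the bench, can be pushed sideways with closed fingertips: about 4 N at 36 mm from the axis (0.15 N m) passes a click.
- off_mark (a point): White dot on the panel, 58 mm from the dial's axis, at which the lever points when at off: 120 degrees anticlockwise, seen from above, of the stirrer's own +x (front left). Eight short white bars follow clockwise round the dial, one per click, 30 degrees apart.
- dial (a joint): Turn of the lever dial in rad: 0 at the off stop, growing clockwise seen from above. It clicks every 0.5236 rad (30 degrees): places 0 (off) to 8 (4.189), a stop at each end; place 5 is 2.618. At place n the lever points 120 - 30 n degrees anticlockwise of the stirrer's +x. Past halfway between places the sprung detent snaps it on to the next and holds it there.
- heat_knob (a point): Top centre of the small round black heat knob, 40 mm in diameter at its foot, 82 mm above the bench; 130 mm left of the lever dial's axis. To be left alone.
- heat (a joint): Turn of the heat knob in rad, 0 at the start; turns easily.
- beaker_1: Glass beaker, 74 mm across and 82 mm high, loose on the stirrer's plate behind the dial; origin at the centre of its underside, its top about 151 mm above the bench.

How it is judged:
By the outcome, as a careful person would: the job done as asked, in the order asked, and still so for the second after the job is handed in, with the robot touching nothing.
It also fails if it takes over 72 s, if anything falls off the work surface, if the arm or the gripper's body presses on something with over 40 N, if the wrist force passes 120 N, or if a joint passes its speed limit or range.

## Working session

There is one attempt and no reset: what is moved stays moved. The work goes in short steps, Python scripts to look and compute and a shell command to move; the robot and the scene stay as the last step left them, time stands still between calls to the robot, and variables do not carry over. Pictures are saved under pics/ and viewed, about 8 in all and at most 12, crops included, and the job is handed in when it is done.

```bash
mkdir -p pics; cat > h.py <<'E'
from station import r
import numpy as np, cv2
def shot(cam,name):
    c=r.capture(cam); cv2.imwrite(f'pics/{name}.png',c['color'][:,:,::-1]); np.save(f'pics/{name}.npy',c,allow_pickle=True); return c
def load(name): return np.load(f'pics/{name}.npy',allow_pickle=True).item()
def ray(c,u,v,z):
    d=np.array(c['attitude'])@np.array([(u-c['cx'])/c['fx'],(v-c['cy'])/c['fy'],1.]); o=np.array(c['origin']); return o+d*(z-o[2])/d[2]
def proj(c,p):
    q=np.array(c['attitude']).T@(np.array(p)-np.array(c['origin'])); return c['fx']*q[0]/q[2]+c['cx'],c['fy']*q[1]/q[2]+c['cy']
E
python3 - <<'E'
from h import *
a=shot('scene','s0');b=shot('side','d0')
for c in(a,b): print(c['origin'],np.round(c['attitude'],3).tolist(),c['fx'])
s=r.sense();print(s['clock'],s['position'],np.round(s['orientation'],3).tolist(),s['grip_width'])
E
```

```text
[0.13982528 0.54330265 0.52952921] [[-0.743, -0.353, 0.568], [-0.669, 0.383, -0.637], [0.008, -0.854, -0.521]] 574.6881664749387
[ 0.21140898 -0.63116776  0.41560862] [[0.823, -0.232, 0.519], [-0.568, -0.325, 0.756], [-0.007, -0.917, -0.399]] 548.1433001027035
0.1 [ 0.1623639  -0.60334729  0.23076535] [[0.26, -0.966, -0.0], [-0.966, -0.26, 0.001], [-0.001, -0.0, -1.0]] 0.08547561111949381
```

View pics/s0.png

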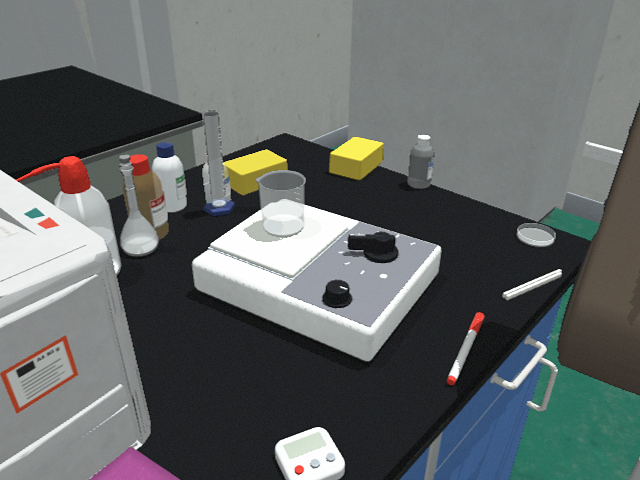

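View pics/d0.png

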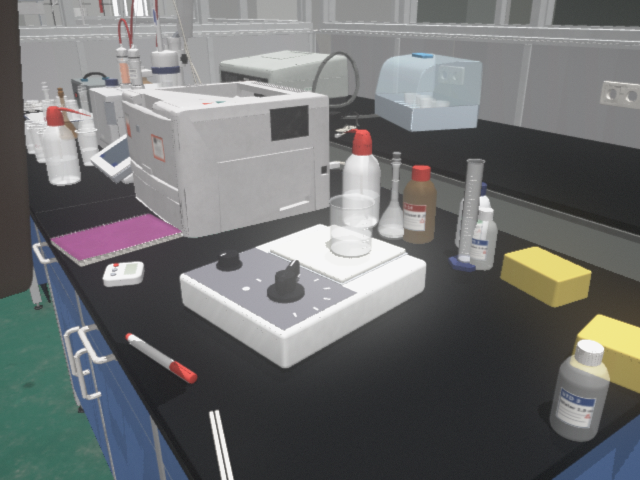

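The scene view shows the dial at about (380,247), its lever pointing left to (350,241), the off dot near (383,276), the heat knob at (337,292) and the beaker at (283,205). The side view shows the dial at (286,285), the lever tip at (294,265) and the off dot at about (246,289). Next I'll measure the marks and the lever line.

```bash
python3 - <<'E'
from h import *
from scipy.optimize import least_squares
rois={'s0':(285,225,440,320),'d0':(190,245,350,325)}
for n,(x0,y0,x1,y1) in rois.items():
    c=load(n);im=c['color'];g=im[y0:y1,x0:x1].astype(int)
    for lab,m in (('white',(g.min(2)>165)),('black',g.max(2)<60)):
        k,l,st,ce=cv2.connectedComponentsWithStats(m.astype(np.uint8))
        for i in range(1,k):
            if 3<=st[i,4]<2500:
                u,v=ce[i]+[x0,y0]; print(n,lab,np.round([u,v],1),st[i,4],'z.06',np.round(ray(c,u,v,.06)[:2],4),'z.092',np.round(ray(c,u,v,.092)[:2],4))
a=cv2.resize(load('s0')['color'][215:325,285:445],None,fx=5,fy=5,interpolation=2)[:,:,::-1]
b=cv2.resize(load('d0')['color'][245:330,185:345],None,fx=5,fy=5,interpolation=2)[:,:,::-1]
cv2.imwrite('pics/z.png',cv2.resize(np.vstack([a,b]),None,fx=.61,fy=.61,interpolation=3))
E
```

```text
s0 white [307.9 245. ] 2061 z.06 [ 0.644  -0.0013] z.092 [0.6097 0.0358]
s0 white [378.5 227.2] 4 z.06 [ 0.5967 -0.1176] z.092 [ 0.5656 -0.0725]
s0 white [384.7 229.3] 3 z.06 [ 0.5855 -0.119 ] z.092 [ 0.5552 -0.0739]
s0 white [387.7 230.3] 3 z.06 [ 0.5801 -0.1197] z.092 [ 0.5501 -0.0745]
s0 white [357.2 233.9] 17 z.06 [ 0.6091 -0.0781] z.092 [ 0.5771 -0.0357]
s0 white [398.7 234.9] 21 z.06 [ 0.559  -0.1201] z.092 [ 0.5305 -0.0749]
s0 white [417.7 239.3] 3 z.06 [ 0.5296 -0.1292] z.092 [ 0.5031 -0.0834]
s0 white [345.1 241.7] 9 z.06 [ 0.6083 -0.0473] z.092 [ 0.5764 -0.007 ]
s0 white [412.5 243.1] 13 z.06 [ 0.5293 -0.1146] z.092 [ 0.5028 -0.0697]
s0 white [425.5 241.5] 6 z.06 [ 0.5171 -0.1321] z.092 [ 0.4914 -0.086 ]
s0 white [410.9 283.8] 868 z.06 [ 0.4712 -0.0241] z.092 [0.4486 0.0146]
s0 white [340.4 251.8] 15 z.06 [ 0.5952 -0.0203] z.092 [0.5641 0.0181]
s0 white [347.  262.9] 13 z.06 [ 0.569  -0.0041] z.092 [0.5397 0.0333]
s0 white [361.9 271.7] 15 z.06 [ 0.5392 -0.0013] z.092 [0.512  0.0358]
s0 white [383.1 275.6] 37 z.06 [ 0.5113 -0.014 ] z.092 [0.486 0.024]
s0 white [342.9 287.1]
[... 707 characters left out ...]
.1] 52 z.06 [ 0.5097 -0.0112] z.092 [ 0.4829 -0.0669]
d0 white [252.5 286.2] 4 z.06 [ 0.5203 -0.0118] z.092 [ 0.4925 -0.0675]
d0 white [254.5 289. ] 4 z.06 [ 0.5187 -0.0208] z.092 [ 0.491  -0.0757]
d0 white [263.4 299.2] 5 z.06 [ 0.5144 -0.0537] z.092 [ 0.4871 -0.1057]
d0 white [264.7 303. ] 3 z.06 [ 0.5107 -0.0638] z.092 [ 0.4837 -0.1149]
d0 white [270.1 304.9] 22 z.06 [ 0.514  -0.0725] z.092 [ 0.4868 -0.1227]
d0 white [265. 307.] 4 z.06 [ 0.5058 -0.0734] z.092 [ 0.4793 -0.1236]
d0 white [270. 309.] 3 z.06 [ 0.5085 -0.0817] z.092 [ 0.4818 -0.1312]
d0 white [275.  316.2] 5 z.06 [ 0.5046 -0.1013] z.092 [ 0.4782 -0.149 ]
d0 black [196.4 318.9] 117 z.06 [ 0.4205 -0.0497] z.092 [ 0.4017 -0.102 ]
```

View pics/z.png

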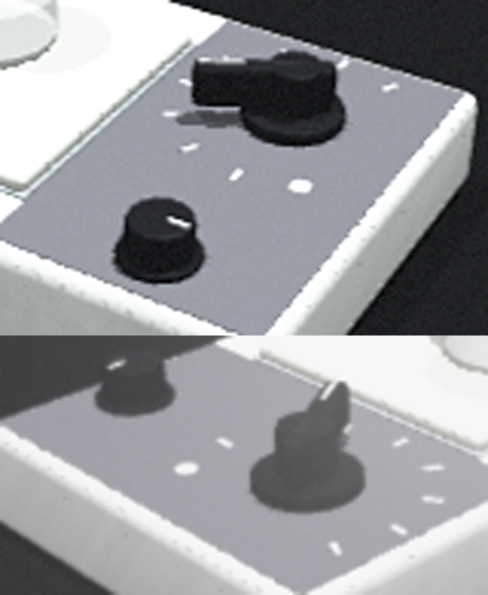

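The crop shows the off dot and the bars clearly. The lever points near bar 2, with its tip end at about scene px (349,240). I'll fit the ring of marks and locate the lever, beaker and heat knob.

```bash
python3 - <<'E'
from h import *
from scipy.optimize import least_squares
s=load('s0');d=load('d0')
M={0:(383.1,275.6),1:(361.9,271.7),2:(347,262.9),3:(340.4,251.8),4:(345.1,241.7),5:(357.2,233.9),7:(398.7,234.9),8:(412.5,243.1)}
P={k:ray(s,*p,.06)[:2] for k,p in M.items()}
def f(x):
    return np.concatenate([x[:2]+(.058 if k==0 else x[3])*np.array([np.cos(x[2]+np.radians(120-30*k)),np.sin(x[2]+np.radians(120-30*k))])-p for k,p in P.items()])
o=least_squares(f,[.555,-.062,.2,.058],loss='soft_l1',f_scale=.002)
c=o.x[:2];print('dial',c,'yaw',np.degrees(o.x[2]),'Rbar',o.x[3]);print(np.round(f(o.x)*1000,1))
psi=o.x[2];e=lambda a,b:c+np.array([[np.cos(psi),-np.sin(psi)],[np.sin(psi),np.cos(psi)]])@[a,b]
print('off from side',ray(d,245.5,288.1,.06)[:2],'fit',e(.058*np.cos(2.0944),.058*np.sin(2.0944)))
print('heat',e(0,.13),'plate front',e(.080,0))
for n,cc in(('s',s),('d',d)):
  for k in (1,2,3):
    a=psi+np.radians(120-30*k);print(n,'tip if place',k,np.round(proj(cc,[*(c+.05*np.array([np.cos(a),np.sin(a)])),.092]),1))
  print(n,'hub',np.round(proj(cc,[*c,.092]),1))
for p,cc in(((282,184),s),((351,204),d)): print('beaker rim ctr',ray(cc,*p,.151)[:2])
for p,cc in(((349,239.6),s),((295,262.5),d)): 
    q=ray(cc,*p,.092)[:2]-c;print('lever ang rel yaw',np.degrees(np.arctan2(q[1],q[0])-psi),np.hypot(*q))
E
```

```text
dial [ 0.54950337 -0.05906346] yaw 10.449193220524236 Rbar 0.05976692735200567
[ 0.7 -1.  -0.5  0.9  0.5  1.4 -0.2  0.   0.  -1.  -3.2 -1.   1.3  2.3
  0.2 -0.9]
off from side [ 0.50970473 -0.01109963] fit [ 0.51187429 -0.01492671]
heat [0.52592611 0.06878063] plate front [ 0.62817666 -0.04455438]
s tip if place 1 [366.1 250.1]
s tip if place 2 [352.8 242.9]
s tip if place 3 [347.8 233.8]
s hub [381.8 234.4]
d tip if place 1 [263.3 261.6]
d tip if place 2 [279.8 257.7]
d tip if place 3 [298.  257.6]
d hub [287.1 272.5]
beaker rim ctr [0.68925684 0.00620319]
beaker rim ctr [ 0.68623333 -0.02065282]
lever ang rel yaw 48.56724328164012 0.05116280491745521
lever ang rel yaw 28.542809133043747 0.03305873166433402
```

The lever best matches place 3: its top end is at scene (349,235) against (347.8,233.8) predicted, and at side (297,260) against (298,257.6). The beaker is about 15 cm from the dial, so the path is clear. Moving to hover on the lever's clockwise side with the fingers shut.

```bash
python3 -m crank '-2.06 -2.82 0 0 0; -2.06 -2.82 0 0 0; -2.06 -2.82 0 0 0; -2.06 -2.82 0 0 0; -2.06 -2.82 0 0 0; -2.06 -2.82 0 0 0; -2.06 -2.82 0 0 0; -2.06 -2.82 0 0 0; -2.06 -2.82 0 0 0; -2.06 -2.82 0 0 0; -2.06 -2.82 0 0 0; -2.06 -2.82 0 0 0; -2.06 -2.82 0 0 0; -2.06 -2.82 0 0 0; -2.06 -2.82 0 0 0; -2.06 -2.82 0 0 0; -2.06 -2.82 0 0 0; -2.06 -2.82 0 0 0; -2.06 -2.82 0 0 0; -2.06 -2.82 0 0 0' 20
python3 -m crank '0 0 0 -0.111 0; 0 0 0 -0.111 0; 0 0 0 -0.111 0; 0 0 0 -0.111 0; 0 0 0 0 0; 0 0 0 0 0'
python3 - <<'E'
from h import *
w=shot('wrist','w1');s=r.sense();print(s['position'],np.round(s['orientation'],3).tolist(),s['grip_width'])
for p in ([.5495,-.059,.092],): print(proj(w,p))
E
```

```text
clock: 1.77
position: [0.6008, -0.0575, 0.231]
orientation: [[0.26, -0.966, -0.0], [-0.966, -0.26, -0.0], [-0.0, 0.0, -1.0]]
ft_force: [0.0, -0.6, 0.8]
grip_width: -0.0002
clock: 2.27
position: [0.5999, -0.0592, 0.231]
orientation: [[0.647, -0.763, -0.0], [-0.763, -0.647, 0.0], [-0.0, 0.0, -1.0]]
ft_force: [-0.2, -0.8, 0.7]
grip_width: 0.0
[ 0.59993387 -0.0592124   0.2311241 ] [[0.646, -0.763, -0.0], [-0.763, -0.646, -0.0], [-0.0, 0.0, -1.0]] 7.006414523377761e-05
(np.float64(278.1530389268104), np.float64(270.9447201224793))
```

View pics/w1.png

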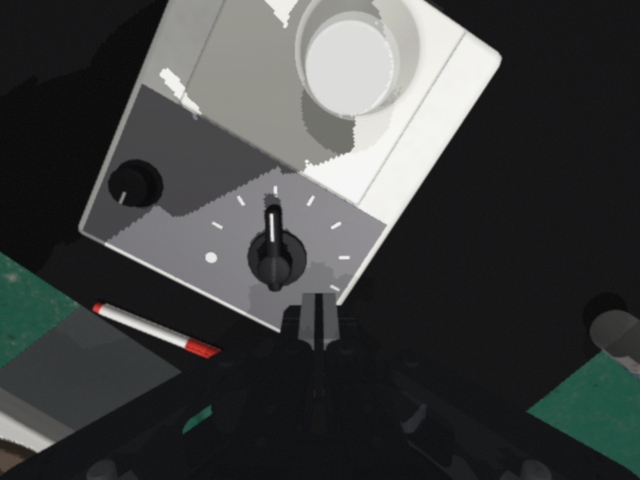

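The wrist view shows the lever exactly at bar 3: tip (274,207), hub (276,265), off dot (211,257), bar 3 at (275,189). The fingers are at (319,300). I'll refine the dial centre from this view.

```bash
python3 - <<'E'
from h import *
from scipy.optimize import least_squares
w=load('w1')
M=[(211,257),(217,224),(241,201),(275.5,189.5),(310,201),(336,225),(344,257.5),(335,288)]
P=[ray(w,*p,.06)[:2] for p in M]
def f(x): return np.concatenate([x[:2]+(.058 if k==0 else x[3])*np.array([np.cos(x[2]+np.radians(120-30*k)),np.sin(x[2]+np.radians(120-30*k))])-p for k,p in enumerate(P)])
o=least_squares(f,[.55,-.06,.2,.058]);c=o.x[:2];print(c,np.degrees(o.x[2]),o.x[3],np.abs(f(o.x)).max())
t=ray(w,274,207,.092)[:2]-c;print('lever',np.degrees(np.arctan2(t[1],t[0])-o.x[2]),np.hypot(*t))
print('beaker',ray(w,355,62,.151)[:2],'finger front corners',[np.round(ray(w,u,294,.231)[:2],4) for u in(303,337)])
a=o.x[2]+np.pi/6
print('target',c+.038*np.array([np.cos(a),np.sin(a)])+.032*np.array([np.sin(a),-np.cos(a)]),'xang',np.degrees(a)-90)
for t in(-.1,.1):
  for px in(.0205,-.0205):
    p=np.array([px,-.038]);R=np.array([[np.cos(t),-np.sin(t)],[np.sin(t),np.cos(t)]]);print(t,px,(R@p-p)*100)
E
```

```text
[ 0.54691675 -0.05593676] 9.970064882339477 0.05907131703099459 0.0009604827041104214
lever 27.534425323797205 0.052517078055197654
beaker [ 0.69418084 -0.00465197] finger front corners [array([ 0.602 , -0.0485]), array([ 0.6111, -0.0593])]
target [ 0.59659559 -0.05605021] xang -50.02993511766053
-0.1 0.0205 [-0.38960844 -0.18567433]
-0.1 -0.0205 [-0.36912552  0.22364268]
0.1 0.0205 [0.36912552 0.22364268]
0.1 -0.0205 [ 0.38960844 -0.18567433]
```

Place 3 confirmed; centre (0.547, −0.056), yaw 10°. Descending on the clockwise flank and closing up to the lever.

```bash
python3 -m crank '0 0 1.6 0 0; 0 0 1.6 0 0; 0 0 1.6 0 0; 0 0 1.6 0 0; 0 0 1.6 0 0; 0 0 1.6 0 0; 0 0 1.6 0 0; 0 0 1.6 0 0; 0 0 1.3 0 0; 0 0 1.3 0 0; 0 0 0 0 0; 0 0 0 0 0'
python3 -m crank '-0.4 0 0 0 0; -0.4 0 0 0 0; -0.4 0 0 0 0; -0.4 0 0 0 0; -0.4 0 0 0 0; 0 0 0 0 0; 0 0 0 0 0'
python3 -m crank '-0.2 0 0 0 0; -0.2 0 0 0 0; 0 0 0 0 0'
```

```text
clock: 3.32
position: [0.5998, -0.0592, 0.077]
orientation: [[0.648, -0.762, -0.001], [-0.762, -0.648, 0.0], [-0.001, 0.001, -1.0]]
ft_force: [0.4, 0.6, 0.2]
grip_width: -0.0002
clock: 3.9
position: [0.5874, -0.0439, 0.0777]
orientation: [[0.65, -0.76, 0.001], [-0.76, -0.65, -0.0], [0.001, -0.001, -1.0]]
ft_force: [2.5, -1.4, 0.7]
grip_width: -0.0001
clock: 4.15
position: [0.584, -0.0407, 0.0773]
orientation: [[0.649, -0.76, -0.001], [-0.76, -0.649, 0.0], [-0.0, 0.0, -1.0]]
ft_force: [1.2, 0.6, 0.0]
grip_width: 0.0001
```

```bash
python3 -m crank '-0.386 -0.106 0 -0.1 0; -0.386 -0.106 0 -0.1 0; -0.386 -0.106 0 -0.1 0; -0.386 -0.106 0 -0.1 0; -0.386 -0.106 0 -0.1 0; -0.386 -0.106 0 -0.1 0; -0.386 -0.106 0 -0.1 0; 0 0 0 0 0; 0 0 0 0 0'
python3 -m crank '-0.386 -0.106 0 -0.1 0; -0.386 -0.106 0 -0.1 0; -0.386 -0.106 0 -0.1 0; -0.386 -0.106 0 -0.1 0; -0.386 -0.106 0 -0.1 0; -0.386 -0.106 0 -0.1 0; -0.386 -0.106 0 -0.1 0; 0 0 0 0 0; 0 0 0 0 0'
python3 -c "
from h import *
w=shot('wrist','w2')"
```

```text
clock: 4.9
position: [0.5654, -0.0205, 0.077]
orientation: [[0.986, -0.166, -0.001], [-0.166, -0.986, 0.0], [-0.001, 0.0, -1.0]]
ft_force: [-0.6, -0.5, -0.0]
grip_width: -0.0
clock: 5.65
position: [0.5396, -0.0168, 0.0774]
orientation: [[0.862, 0.508, 0.002], [0.508, -0.862, 0.0], [0.002, 0.001, -1.0]]
ft_force: [4.7, 4.5, -1.6]
grip_width: 0.0001
```

View pics/w2.png

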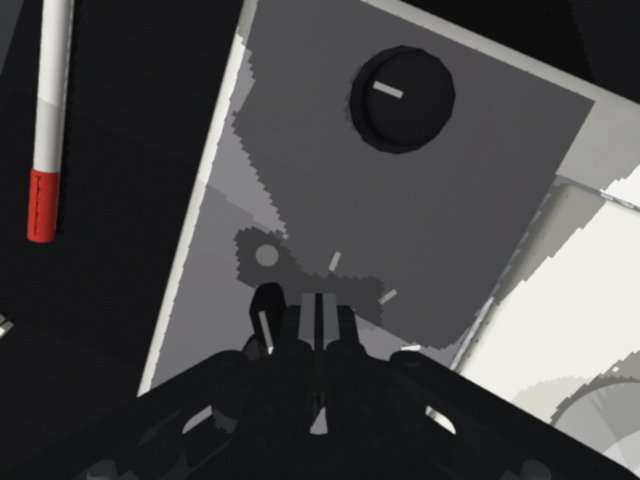

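The lever now points close to the off dot: tip (265,290), dot (267,255). I'll press on gently to confirm it is on the stop.

```bash
python3 -m crank '-0.193 -0.05 0 -0.05 0; -0.193 -0.05 0 -0.05 0; 0 0 0 0 0; 0 0 0 0 0'
python3 -m crank '-0.15 -0.05 0 -0.05 0; 0 0 0 0 0; 0 0 0 0 0'
```

```text
clock: 6.03
position: [0.5378, -0.0168, 0.0776]
orientation: [[0.807, 0.591, 0.006], [0.591, -0.807, 0.001], [0.006, 0.003, -1.0]]
ft_force: [14.7, 17.4, -6.1]
grip_width: -0.0001
clock: 6.28
position: [0.5372, -0.0167, 0.0778]
orientation: [[0.777, 0.63, 0.008], [0.63, -0.777, 0.002], [0.008, 0.004, -1.0]]
ft_force: [19.6, 25.5, -6.9]
grip_width: -0.0003
```

Stop confirmed: about 32 N with almost no motion. Backing off, lifting, and looking.

```bash
python3 -m crank '0.5 0 0 0 0; 0.5 0 0 0 0; 0.5 0 0 0 0; 0 0 -1.5 0 0; 0 0 -1.5 0 0; 0 0 -2 0 0; 0 0 -2 0 0; 0 0 -2 0 0; 0 0 -2 0 0; 0 0 -2 0 0; 0 0 0 0 0; 0 0 0 0 0'
python3 -c "
from h import *
w=shot('wrist','w3');s=r.sense();print(s['position'],np.round(s['orientation'],3).tolist(),s['ft_force'])"
```

```text
clock: 7.28
position: [0.5452, -0.0094, 0.208]
orientation: [[0.775, 0.632, 0.001], [0.632, -0.775, -0.0], [0.001, 0.001, -1.0]]
ft_force: [0.1, -0.4, -0.4]
grip_width: -0.0
[ 0.54476202 -0.00930765  0.207042  ] [[0.775, 0.632, -0.0], [0.632, -0.775, -0.0], [-0.0, -0.0, -1.0]] [-0.60133976  0.64015308 -0.32021092]
```

View pics/w3.png

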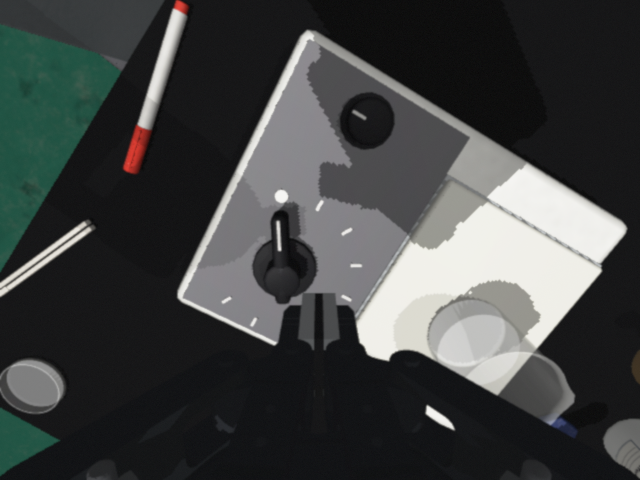

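The lever (tip (280,213)) points straight at the off dot (281,196), and the knob and beaker are untouched. Moving to the anticlockwise flank.

```bash
python3 -m crank '-1.9 0 0 0 0; -1.9 0 0 0 0; -1.9 0 0 0 0; 0 0 0 0.01 0; 0 0 2 0 0; 0 0 2 0 0; 0 0 2 0 0; 0 0 2 0 0; 0 0 2 0 0; 0 0 1.5 0 0; 0 0 1.5 0 0; 0 0 0 0 0; 0 0 0 0 0'
python3 -m crank '0.4 0 0 0 0; 0.4 0 0 0 0; 0.4 0 0 0 0; 0 0 0 0 0; 0 0 0 0 0'
python3 -m crank '0.2 0 0 0 0; 0 0 0 0 0; 0 0 0 0 0'
```

```text
clock: 8.42
position: [0.5006, -0.0451, 0.0763]
orientation: [[0.78, 0.625, -0.003], [0.625, -0.78, 0.0], [-0.002, -0.002, -1.0]]
ft_force: [-0.0, 0.6, 0.2]
grip_width: 0.0001
clock: 8.83
position: [0.5104, -0.0376, 0.0777]
orientation: [[0.78, 0.626, 0.001], [0.626, -0.78, -0.0], [0.0, 0.001, -1.0]]
ft_force: [-2.2, -0.7, 1.3]
grip_width: -0.0003
clock: 9.08
position: [0.5118, -0.0365, 0.0774]
orientation: [[0.78, 0.626, 0.0], [0.626, -0.78, -0.0], [0.0, 0.0, -1.0]]
ft_force: [-2.5, -0.1, 1.1]
grip_width: -0.0
```

```bash
python3 -m crank '0.387 -0.131 0 0.1 0; 0.387 -0.131 0 0.1 0; 0.387 -0.131 0 0.1 0; 0.387 -0.131 0 0.1 0; 0.387 -0.131 0 0.1 0; 0.387 -0.131 0 0.1 0; 0.387 -0.131 0 0.1 0; 0.387 -0.131 0 0.1 0; 0.387 -0.131 0 0.1 0; 0 0 0 0 0; 0 0 0 0 0'
python3 -m crank '0.387 -0.131 0 0.1 0; 0.387 -0.131 0 0.1 0; 0.387 -0.131 0 0.1 0; 0.387 -0.131 0 0.1 0; 0.387 -0.131 0 0.1 0; 0.387 -0.131 0 0.1 0; 0.387 -0.131 0 0.1 0; 0.387 -0.131 0 0.1 0; 0.387 -0.131 0 0.1 0; 0 0 0 0 0; 0 0 0 0 0'
python3 - <<'E'
from h import *
s=r.sense();o=np.array(s['orientation']);print(o[:,:2].T@(np.array(s['position'])-[.547,-.056,.068]),'lever equiv place',(120-(np.degrees(np.arctan2(o[1,0],o[0,0]))+90-10))/30)
shot('wrist','w4')
E
```

```text
clock: 10.0
position: [0.541, -0.0164, 0.0772]
orientation: [[0.976, -0.219, -0.0], [-0.219, -0.976, -0.0], [-0.0, 0.0, -1.0]]
ft_force: [-2.5, 0.2, 1.0]
grip_width: 0.0003
clock: 10.92
position: [0.5752, -0.027, 0.0773]
orientation: [[0.437, -0.9, 0.001], [-0.9, -0.437, -0.0], [0.0, -0.0, -1.0]]
ft_force: [-0.1, 0.2, -0.3]
grip_width: 0.0002
[-0.01382013 -0.0380287 ] lever equiv place 3.4704036166662053
```

View pics/w4.png

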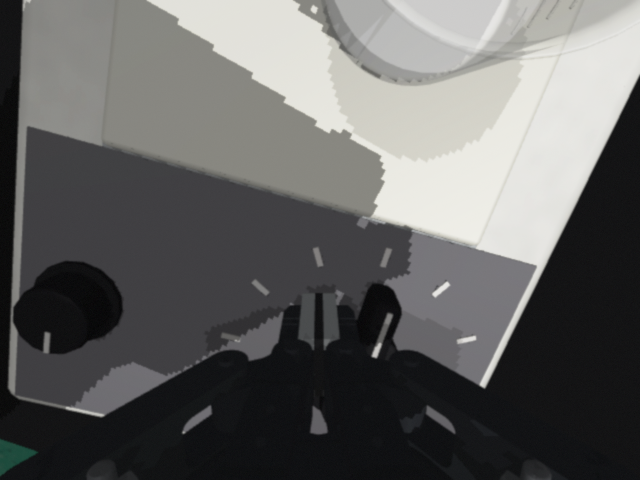

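The lever's white line runs from (374,355) to (390,316), pointing at the bar at (386,257). That looks like place 4, so I'll check it numerically.

```bash
cat >> h.py <<'E'
def place(c,p,q):
    a,b=ray(c,*p,.092)[:2],ray(c,*q,.092)[:2]; d=b-a; return (120-(np.degrees(np.arctan2(d[1],d[0]))-10))/30
E
python3 - <<'E'
from h import *
w=load('w4');print('lever place',place(w,(374,355),(390,316)))
for n,p in {1:(230,337),2:(260,287),3:(318,257),4:(386,257),5:(441,289),6:(466,340)}.items():
    d=ray(w,*p,.06)[:2]-[.547,-.056];print(n,(120-(np.degrees(np.arctan2(d[1],d[0]))-10))/30)
E
python3 -m crank '0.193 -0.07 0 0.05 0; 0.193 -0.07 0 0.05 0; 0.193 -0.07 0 0.05 0; 0.193 -0.07 0 0.05 0; 0.193 -0.07 0 0.05 0; 0.193 -0.07 0 0.05 0; 0 0 0 0 0; 0 0 0 0 0'
```

```text
lever place 4.044265454209016
1 0.9696327343588346
2 1.9800522798260165
3 2.9936940418776956
4 4.007681010603287
5 5.017985114281908
6 6.030065622074776
clock: 11.63
position: [0.5825, -0.0362, 0.0773]
orientation: [[0.15, -0.989, -0.0], [-0.989, -0.15, 0.0], [-0.0, 0.0, -1.0]]
ft_force: [-0.6, 1.8, -0.5]
grip_width: 0.0
```

```bash
python3 -m crank '0.193 -0.07 0 0.05 0; 0.193 -0.07 0 0.05 0; 0.193 -0.07 0 0.05 0; 0 0 0 0 0; 0 0 0 0 0'
python3 -m crank '0.193 -0.07 0 0.05 0; 0 0 0 0 0; 0 0 0 0 0'
python3 -m crank '0.193 -0.07 0 0.05 0; 0 0 0 0 0; 0 0 0 0 0'
python3 - <<'E'
from h import *
s=r.sense();o=np.array(s['orientation']);print(o[:,:2].T@(np.array(s['position'])-[.547,-.056,.068]),'equiv',(120-(np.degrees(np.arctan2(o[1,0],o[0,0]))+90-10))/30)
E
```

```text
clock: 12.05
position: [0.5853, -0.042, 0.0773]
orientation: [[0.0, -1.0, 0.0], [-1.0, -0.0, -0.0], [0.0, -0.0, -1.0]]
ft_force: [1.0, 0.6, -0.7]
grip_width: -0.0003
clock: 12.3
position: [0.586, -0.0439, 0.0773]
orientation: [[-0.05, -0.999, 0.0], [-0.999, 0.05, -0.0], [0.0, -0.0, -1.0]]
ft_force: [0.2, -0.0, 0.1]
grip_width: 0.0004
clock: 12.55
position: [0.5866, -0.0458, 0.0773]
orientation: [[-0.1, -0.995, 0.0], [-0.995, 0.1, -0.0], [0.0, -0.0, -1.0]]
ft_force: [-0.4, -0.5, -0.9]
grip_width: 0.0
[-0.01408108 -0.03840694] equiv 4.524910103857625
```

The force has dropped to zero, so it has probably snapped into place 5. Backing off and lifting to check.

```bash
python3 -m crank '-0.5 0 0 0 0; -0.5 0 0 0 0; 0 0 -1.5 0 0; 0 0 -2 0 0; 0 0 -2 0 0; 0 0 -2 0 0; 0 0 -2 0 0; 0 0 -2 0 0; 0 0 -2 0 0; 0 0 0 0 0; 0 0 0 0 0'
python3 -c "
from h import *
w=shot('wrist','w5');shot('scene','s5')"
```

```text
clock: 13.47
position: [0.5879, -0.0355, 0.2131]
orientation: [[-0.102, -0.995, 0.002], [-0.995, 0.102, -0.0], [0.0, -0.002, -1.0]]
ft_force: [-0.6, 0.5, -1.2]
grip_width: 0.0002
```

View pics/w5.png

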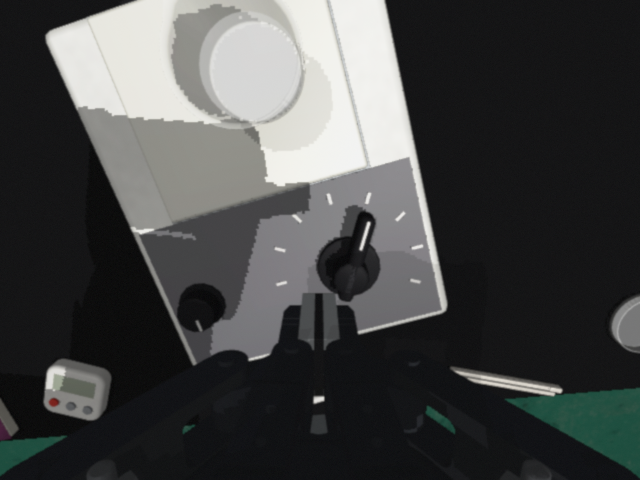

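The lever (tip (367,215)) points at the bar at (368,197). Counting back from bar 8 at (415,281), that is the fifth. I'll check numerically, and compare the heat knob and beaker with the first scene picture.

```bash
python3 - <<'E'
from h import *
w=load('w5');print('lever place',place(w,(360.5,249),(368,222)))
d=ray(w,368,197,.06)[:2]-[.547,-.056];print('bar',(120-(np.degrees(np.arctan2(d[1],d[0]))-10))/30)
a=load('s0')['color'].astype(int);b=load('s5')['color'].astype(int);D=np.abs(a-b).max(2)
for n,(x0,y0,x1,y1) in {'knob':(322,278,352,308),'beaker':(256,168,308,238)}.items(): print(n,D[y0:y1,x0:x1].max(),D[y0:y1,x0:x1].mean())
cv2.imwrite('pics/cmp.png',np.hstack([cv2.resize(x[160:320,240:440].astype(np.uint8)[:,:,::-1],None,fx=2,fy=2) for x in(a,b)]))
E
```

```text
lever place 4.959892903125018
bar 4.990808541771434
knob 94 23.857777777777777
beaker 114 5.287087912087912
```

View pics/cmp.png

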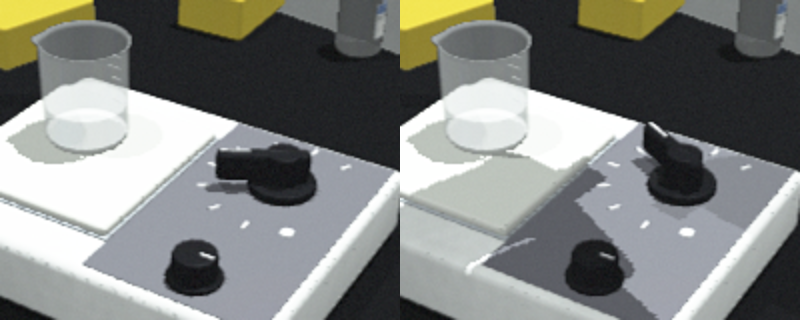

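The beaker and heat knob are as before; the pixel differences come only from the arm's shadow. The lever is at place 5 and the robot is clear of everything, so I'm handing in.

```bash
python3 -c "
from station import r
print(r.hand_in(), r.sense()['clock'])"
```

```text
the job is handed in; nothing more can be done
the job is handed in; nothing more can be done
```

The lever dial went back to the off stop, then clockwise to the fifth click, and I handed the job in with the dial resting there. The hand-in gives no verdict; the robot's clock was at about 13.6 s of the 72 s allowed.

- **Off stop:** The dial started at place 3. I pushed it anticlockwise with shut fingertips until it stopped moving at about 32 N. After I backed off, the wrist picture showed the lever pointing straight at the off dot.
- **Fifth click:** I pushed it clockwise from the other side until the force dropped, then backed off and lifted clear. The lever measures place 4.96 and the bar it points at measures 4.99.
- **Heat knob and beaker:** In the before and after scene pictures both look unchanged. The automatic pixel comparison did report differences there; I put them down to the arm's shadow, judging by eye.
- **Robot at hand-in:** The gripper was about 12 cm above the dial, touching nothing.

My first estimates from the two fixed cameras disagreed: one put the lever between places 2 and 3, the other at about 3, and the dial centre was about 4 mm off the later figure. The wrist view settled it at place 3, and I used its dial centre for the moves.

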